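# Let the tension off a ratchet paper winder

### The arm

A 6-joint arm with a two-finger parallel gripper is mounted at the origin on a cart in front of the work surface, level with it; the furniture and walls round the work are solid. World frame = base frame: x ahead of the robot, y to its left, z up, the work surface at z = 0. Lengths are in m, angles in rad, forces in N, time in s.
With the tool pointing down it reaches from about 0.3 to 0.75 m from the base axis. Payload 8.5 kg.
Tool frame: the origin (TCP) lies midway between the tips of the shut fingers; the grasp point (between the pads) lies 19 mm behind it; z points along the fingers, y is the direction in which the jaws open and shut (so a half turn about z gives the same grasp; the last joint's range is limited). The gripper opens to 88 mm and grips with 3 to 60 N. Pads are 18 mm wide; open, the fingers measure 123 mm over their backs; the gripper's body (75 mm by 187 mm) begins 45 mm behind the grasp point.
Start: joints at [0.89, 0.381, 1.297, -0, 1.464, -0.215], TCP at [0.247, 0.491, 0.239] pointing down, gripper open.
Joint ranges: [-3.11, 3.11], [-0.89, 2.33], [0.22, 2.48], [-1.42, 4.56], [0.17, 2.85], [-2.88, 2.88]. Speed limits (rad/s): [2.39, 2.39, 3.14, 3.14, 3.14, 3.14].

### API

Orientations are given as a unit quaternion [x, y, z, w].
In Python, from rig import arm gives the robot as it stands.
- The arm moves only by the tool servo_tool, never from a script. Its argument "moves" is a list of rows, each an object of numbers: "dx", "dy", "dz": the shift along the world's x, y, z in mm; "yaw": the turn about the world's z in degrees. In form: [{"dx": .., "dy": .., "dz": .., "yaw": ..}, ...]. A call has 1 to 8 rows; each row shifts and turns the pose as measured when the row begins; what a row does not reach is not made up. A row lasts 1/12 s, in which the tool goes at most 41.7 mm and 7.16 degrees, less where a joint would pass 70% of its speed; a pose out of reach is approached as far as the arm can. A call is refused whole if a number of a shift passes 41.7 or a number of a turn 7.16, either way. A call with a gripper value outside its range is refused whole. "jaw" is the gripper's target within -1 to 1 (fully open at 1, half-way at 0, shut at -1), set as the call begins (left out, the last holds). The fingers move at their own pace and stop on an object; "force" is the grip in N (left out, the last holds). Time passes only in rows, so rows that do not move let the fingers close. It gives the time, the measured TCP pose, the force and the opening at its end, in the units of the state.
- arm.read_state(): the state, without advancing time (a new reading comes with each control period).
- arm.get_image(name): name is "scene" or "side" or "wrist"; returns a dict with "color" (400x640x3 uint8, red, green, blue), "fovy" (degrees; the focal length in pixels is half the picture's height over the tangent of half this angle, whatever the lens; pixels are square), "cx", "cy" (the principal point, pixels), "xyz" and "orientation" of the camera in the world. Camera axes: x right, y down, z forward; pixel columns grow to the right and rows downward; lengths in m; the calibration is good to about 2 mm. A picture is of the moment at which its call begins. There is no depth.
- arm.sign_off(): hands the job in, once; it reports no verdict.
The state is a dict: "time": time; "joint_pos": joint angles; "joint_vel": joint speeds; "joint_torque": joint torques, N m; "tcp_pos": TCP position; "ee_rot": TCP orientation; "wrist_force": force on the tool from outside, world axes, zero at the start; "wrist_torque": the same for the moment, N m; "gripper_width": finger opening in m.
Only numpy, scipy, OpenCV 4.12 (cv2) and the standard library are available. Lean on these libraries where they do the work, as an engineer would, in place of code of your own. Each camera call takes 0.05 s, during which the arm holds its last target.

### The job

Let the tension off the receipt-paper winder: push the lever with the red knob fully over towards you until it meets its stop, then take the load on the black crank handle so that the sprung pawl lets go of the ratchet wheel, and ease the drum all the way back until it is home, pressing it for a moment against its stop with some 5 to 10 N so that it is sure to be seated. Keep hold of the handle the whole way so that the drum never spins free, be gentle when lever and handle meet their stops, and leave everything else on the desk alone.

Things in the scene. Friction and masses are not known exactly. Their poses are not given: they have to be found in the camera images.
- winder: Winder, screwed down: grey base plate, top 12 mm above the desk (x -107..68, y -120..61 mm in its frame). Origin: on the drum's vertical axis at desk height; at yaw 0 its x points away from the robot, y left, z up. Round the axis: steel ratchet wheel, radius 46 mm, 16..28 mm up; over it a white paper roll fixed on the drum, 66 mm across, top 97 mm up.
- pawl: Brass pawl, 16..27 mm above the desk, 50 mm long, from its pivot along the winder's +x into the undercut saw teeth (48 fine teeth) on the wheel's -y side: it keeps the drum from running back (clockwise). Origin: on the pivot at desk height, at x -50, y -49 mm of the winder's frame. Resting load on it 5 to 11 N; drawing the handle back while it is in must not load it over 30 N.
- home_stop: Black post 10 mm across, 12 to 40 mm above the desk, at x 58, y 6 mm of the winder's frame: the crank arm's side meets it when the drum is home. Press it with 3 to 15 N for 0.2 s (5 to 13 N at the handle, friction included). Origin: centre of its foot, 12 mm up.
- lever_stop: Black post 8 mm across, 12 to 36 mm above the desk, at x -85, y -69 mm of the winder's frame: the lever meets it when fully over. May be pressed with at most 15 N (about 13 N at the knob). Origin: centre of its foot, 12 mm up.
- drum (a joint): Turn of drum, wheel, roll and crank, rad, counter-clockwise from above positive. 0 = home, hard stop. Starts wound up (1.2 to 2.4), held by the pawl. A spring (0.22 N m/rad) drives it to 0: 3 to 8 N at the handle at the start, fading to 0 at home; bearing friction (1.7 N there) stays, so the last 0.6 rad must be drawn home. Let go while wound it spins; keep it under 2.5 rad/s once the lever is over.
- handle: Black upright crank handle, a free-turning sleeve 22 mm across, 39 to 98 mm above the desk, on the crank arm (top 37 mm up), 72 mm from the drum's axis, 28 mm clear of the roll. In the winder's frame it stands at the angle 20 degrees + drum, counter-clockwise from x. Origin: centre of its lower end.
- handle_mid (a point): Point on the handle's axis 75 mm above the desk, where to hold it. Even with the lever over, the loaded tooth keeps the pawl in: it jumps out only when the handle is turned on (counter-clockwise) a little, 0.02 rad or more, so that the whole spring load is in the hand. Drawn back before that, the drum is still locked.
- release (a joint): Swing of the release lever about the pivot of pawl, rad, clockwise from above positive (the knob moves to the winder's -x, towards the robot). 0 = parked, pawl sprung into the teeth; 0.6 = fully over (hard stop), pawl sprung away from the teeth. Stays where it is put; moving it takes 4 to 5 N at the knob.
- lever_knob: Red upright free-turning knob at the end of the release lever, 15 mm across, 36 to 82 mm above the desk, 58 mm from the lever's pivot; at joint 0 it stands at x -64, y -105 mm of the winder's frame. Origin: on its axis, 32 mm above the desk.
- mug: Clear glass mug, 73 x 103 x 92 mm, to be left alone. Origin: centre of its underside.
- stapler: Blue stapler, 32 x 136 x 42 mm, to be left alone. Origin: centre of its underside.
- sticky_notes: Yellow sticky-note block, 76 x 76 x 22 mm, to be left alone. Origin: centre of its underside.
- mouse: Black computer mouse, 108 x 62 x 36 mm, to be left alone. Origin: centre of its underside.
- spare_roll: White spare paper roll standing behind the winder, 66 mm across, 57 mm high, to be left alone. Origin: centre of its underside.

How it is judged:
On the way, in this order (a step that is already met when the one before it is completed fails the run):
1. the release lever is fully over while the drum is still wound up (value of joint release above 0.57 rad and value of joint drum above 0.8 rad), for 0.1 s.
2. the drum is home and pressed against its stop (value of joint drum below 0.015 rad and contact force between home_stop and anything else above 3 N), for 0.2 s.
At the end, for the whole second after the job is handed in: The drum is at rest at its home stop (joint within 0.015 rad, about 1 mm at the handle), and the release lever is still over on its released side (more than 0.5 of its 0.6 rad) (value of joint drum below 0.015 rad and value of joint release above 0.5 rad and velocity of joint drum between -0.05 and 0.05 rad/s); the robot touches nothing.
It fails at once if the drum runs back faster than 2.5 rad/s with the lever off its parked side (value of joint release above 0.2 rad and velocity of joint drum below -2.5 rad/s).
It fails at once if the locked pawl is forced with more than 30 N (contact force between pawl and anything else above 30 N).
It fails at once if the drum is pressed on its home stop with more than 15 N (contact force between home_stop and anything else above 15 N).
It fails at once if the lever is pressed on its stop with more than 15 N (contact force between lever_stop and anything else above 15 N).
It fails at once if a bystander is moved more than 20 mm (distance of any of mug, stapler, sticky_notes, mouse, spare_roll from where it was at the start of the episode above 0.02 m).
It also fails if it takes over 72 s, if anything falls off the work surface, if the arm or the gripper's body presses on something with over 40 N, if the wrist force passes 120 N, or if a joint passes its speed limit or range.

## Working session

There is one attempt and no reset: what is moved stays moved. The work goes in short steps, Python scripts to look and compute and a tool call to move; the robot and the scene stay as the last step left them, time stands still between calls to the robot, and variables do not carry over. Pictures are saved under pics/ and viewed, and the job is handed in when it is done.

Besides the shell and the picture viewer there is one more tool, called after "Emit:" by a JSON object that holds its "api" and its "payload", one argument or row to a line. servo_tool: Moves the arm, as the interface text tells. Its arguments: {"type":"object","properties":{"moves":{"type":"array","items":{"type":"object","properties":{"dx":{"type":"number"},"dy":{"type":"number"},"dz":{"type":"number"},"yaw":{"type":"number"}}}},"jaw":{"type":"number"},"force":{"type":"number"}},"required":["moves"]}

```bash
ls; mkdir -p pics
python3 - <<'E'
from rig import arm
import cv2
s=arm.read_state(); print(s)
for n in ("scene","side","wrist"):
    im=arm.get_image(n); cv2.imwrite(f"pics/{n}0.png",im["color"][:,:,::-1]); print(n,{k:v for k,v in im.items() if k!="color"})
E
```

```text
pics
{'time': 0.0, 'joint_pos': array([ 8.89694367e-01,  3.81199784e-01,  1.29822515e+00, -5.01736039e-06,
        1.46362576e+00, -2.15288201e-01]), 'joint_vel': array([ 0.00011256, -0.00065176, -0.00071541, -0.00185807,  0.0001849 ,
        0.0002552 ]), 'joint_torque': array([-3.84775958e-04, -4.37932885e+01, -2.24556792e+01,  7.13579846e-02,
        3.51918780e-02, -7.37120922e-05]), 'tcp_pos': array([0.24685239, 0.49118323, 0.23814776]), 'ee_rot': array([ 2.30806563e-01,  9.72999383e-01, -6.58093904e-04, -3.13664469e-04]), 'wrist_force': array([-0.1631364 , -0.36478959, -0.43962569]), 'wrist_torque': array([ 0.06361627, -0.05082533, -0.0150446 ]), 'gripper_width': 0.08804206822854345}
scene {'fovy': 42.166118703617805, 'cx': 320.85065134408205, 'cy': 201.10027488202965, 'xyz': array([-0.27663549,  0.19313328,  1.78812667]), 'orientation': array([-0.64833618,  0.72479153, -0.17086711,  0.15856184])}
side {'fovy': 56.30231896840057, 'cx': 324.4928096912114, 'cy': 199.49197265082088, 'xyz': array([-0.15443046, -0.4359864 ,  0.92918478]), 'orientation': array([ 0.81456393, -0.41976375,  0.17984269, -0.35768786])}
wrist {'fovy': 66.16023598592899, 'cx': 318.61619952854113, 'cy': 200.55719921282636, 'xyz': array([0.17996589, 0.5249398 , 0.3843075 ]), 'orientation': array([0.84205181, 0.51917748, 0.07658349, 0.12465336])}
```

View pics/scene0.png

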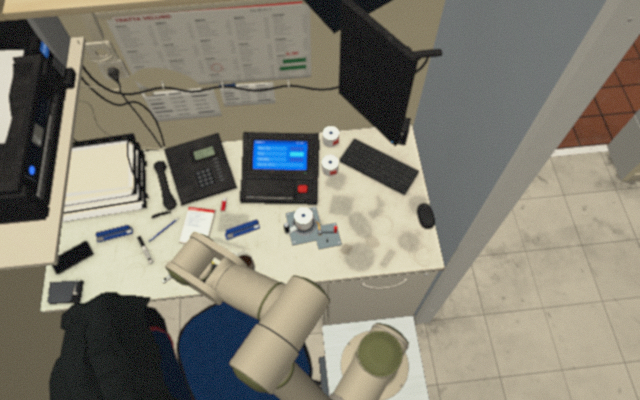

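View pics/side0.png

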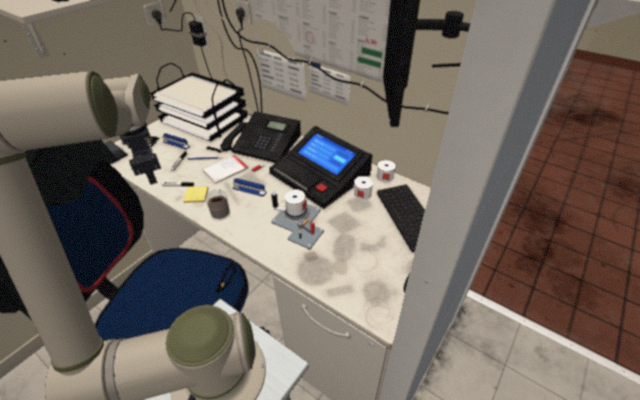

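View pics/wrist0.png

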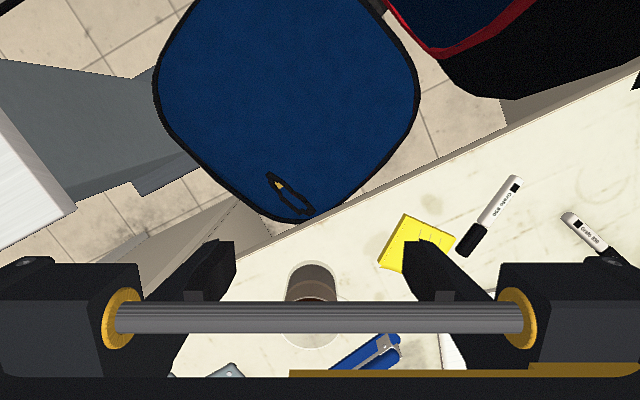

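The winder shows in scene near (305,222), with the handle at about (287,229) and the red knob at (336,230). In side, the roll is at (295,200), the handle at (275,200) and the knob at (311,228). I'll zoom in next.

```bash
cat > h.py <<'E'
import numpy as np, cv2
from scipy.spatial.transform import Rotation as R
def cam(im):
    f=200/np.tan(np.radians(im["fovy"])/2); return f,np.array([im["cx"],im["cy"]]),np.array(im["xyz"]),R.from_quat(im["orientation"]).as_matrix()
def ray(im,uv):
    f,c,o,M=cam(im); d=M@np.array([(uv[0]-c[0])/f,(uv[1]-c[1])/f,1]); return o,d/np.linalg.norm(d)
def at_z(im,uv,z):
    o,d=ray(im,uv); return o+d*(z-o[2])/d[2]
def proj(im,P):
    f,c,o,M=cam(im); q=(np.atleast_2d(P)-o)@M; return q[:,:2]/q[:,2:]*f+c
def crop(im,x0,y0,w,h,k,fn):
    a=im["color"][y0:y0+h,x0:x0+w,::-1]; cv2.imwrite(fn,cv2.resize(a,None,fx=k,fy=k,interpolation=cv2.INTER_CUBIC))
E
python3 - <<'E'
from rig import arm
from h import *
crop(arm.get_image("scene"),270,190,80,60,10,"pics/sc1.png")
crop(arm.get_image("side"),255,175,80,75,8,"pics/si1.png")
E
```

```text
(no output)
```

View pics/sc1.png

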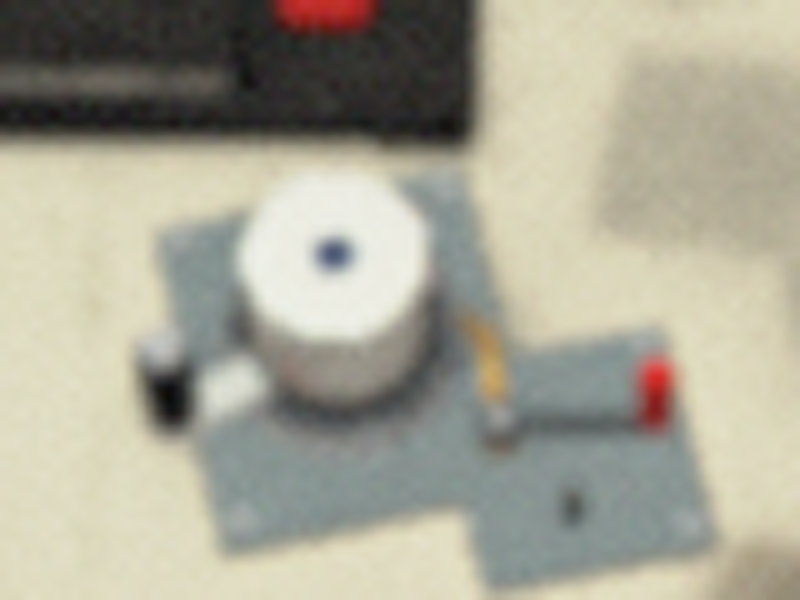

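View pics/si1.png

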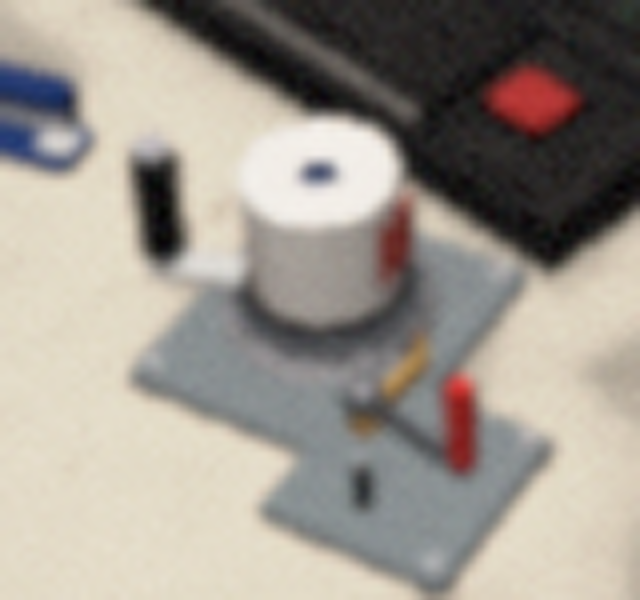

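```bash
cat > fit.py <<'E'
from rig import arm
from h import *
from scipy.optimize import least_squares
I={"sc":arm.get_image("scene"),"si":arm.get_image("side")}
def px(n,u,v): 
    x0,y0,k={"sc":(270,190,10),"si":(255,175,8)}[n]; return np.array([x0+(u+.5)/k-.5,y0+(v+.5)/k-.5])
ob=[("sc","roll",333,255),("sc","htop",160,345),("sc","hbot",178,422),("sc","ktop",656,366),("sc","kbot",650,424),("sc","ls0",570,520),("sc","ls1",573,490),("sc","c1",712,548),("sc","c4",462,172),("sc","c3",165,232),
("si","roll",318,173),("si","htop",152,147),("si","hbot",165,252),("si","ktop",460,382),("si","kbot",462,468),("si","ls0",362,505),("si","ls1",362,468),("si","c1",440,590)]
loc={"roll":(0,0,97),"ktop":(-64,-105,82),"kbot":(-64,-105,36),"ls0":(-85,-69,12),"ls1":(-85,-69,36),"c1":(-107,-120,12),"c3":(68,61,12)}
def model(p):
    x,y,t,d=p[:4]; a=np.radians(20)+d
    L=dict(loc); L["htop"]=(72*np.cos(a),72*np.sin(a),98); L["hbot"]=(72*np.cos(a),72*np.sin(a),39)
    c,s=np.cos(t),np.sin(t)
    return {k:np.array([x+(c*v[0]-s*v[1])/1e3,y+(s*v[0]+c*v[1])/1e3,v[2]/1e3]) for k,v in L.items()}
def res(p):
    m=model(p); return np.concatenate([proj(I[n],m[k])[0]-px(n,u,v) for n,k,u,v in ob if k in m])
x0=at_z(I["sc"],px("sc",333,255),.097); print(x0)
for t0 in (0,.3,-.3):
    r=least_squares(res,[x0[0],x0[1],t0,1.8],loss="soft_l1",f_scale=.7); print(r.x,r.cost)
m=model(r.x)
for (n,k,u,v),e in zip([o for o in ob if o[1] in m],r.fun.reshape(-1,2)): print(n,k,e.round(2))
for k in m: print(k,m[k].round(4))
E
python3 fit.py
```

```text
[0.53103729 0.18399898 0.097     ]
[0.52977764 0.18377965 0.10581585 1.55998272] 3.118725756720941
[0.52977764 0.18377965 0.10581584 1.55998275] 3.118725756721355
[0.52977763 0.18377965 0.10581587 1.55998269] 3.1187257567213518
sc roll [0.09 0.31]
sc htop [0.08 0.82]
sc hbot [-0.61 -0.26]
sc ktop [0.09 0.96]
sc kbot [0.48 0.27]
sc ls0 [0.16 0.31]
sc ls1 [-0.13  0.79]
sc c1 [0.78 0.14]
sc c3 [-1.5  -0.44]
si roll [ 0.42 -0.34]
si htop [0.16 0.24]
si hbot [ 0.24 -0.13]
si ktop [0.02 0.07]
si kbot [ 0.2  -0.77]
si ls0 [ 0.11 -0.25]
si ls1 [-0.27 -0.59]
si c1 [ 0.25 -0.39]
roll [0.5298 0.1838 0.097 ]
ktop [0.4772 0.0726 0.082 ]
kbot [0.4772 0.0726 0.036 ]
ls0 [0.4525 0.1062 0.012 ]
ls1 [0.4525 0.1062 0.036 ]
c1 [0.4361 0.0531 0.012 ]
c3 [0.591  0.2516 0.012 ]
htop [0.4988 0.2488 0.098 ]
hbot [0.4988 0.2488 0.039 ]
```

The fit is consistent to under 1 px: axis at (0.530, 0.184), yaw about 0.106, drum about 1.56. Before planning motions I'll check the terminal behind the winder and the bystanders for clearance.

Run:
```python
from rig import arm
from h import *
sc=arm.get_image("scene");si=arm.get_image("side")
crop(sc,180,120,150,130,5,"pics/sc2.png"); crop(si,190,110,190,130,4,"pics/si2.png")
print(at_z(sc,(317,203.5),.03),at_z(si,(323,206.5),.03))
s=arm.read_state();print(s["time"],R.from_quat(s["ee_rot"]).as_matrix().round(3))
```

```text
[0.60526094 0.12575261 0.03      ] [0.59865794 0.11875527 0.03      ]
0.45 [[-0.893  0.449 -0.   ]
 [ 0.449  0.893 -0.   ]
 [ 0.    -0.    -1.   ]]
```

View pics/sc2.png

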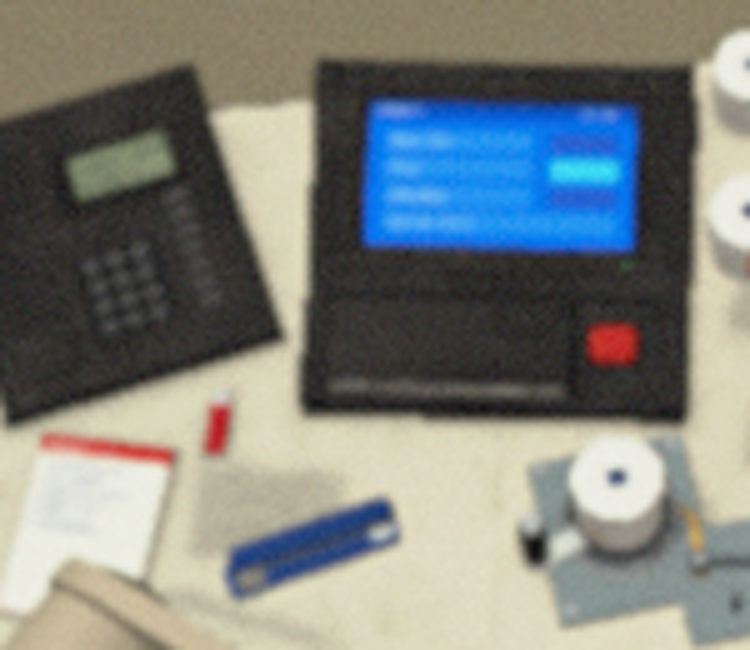

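View pics/si2.png

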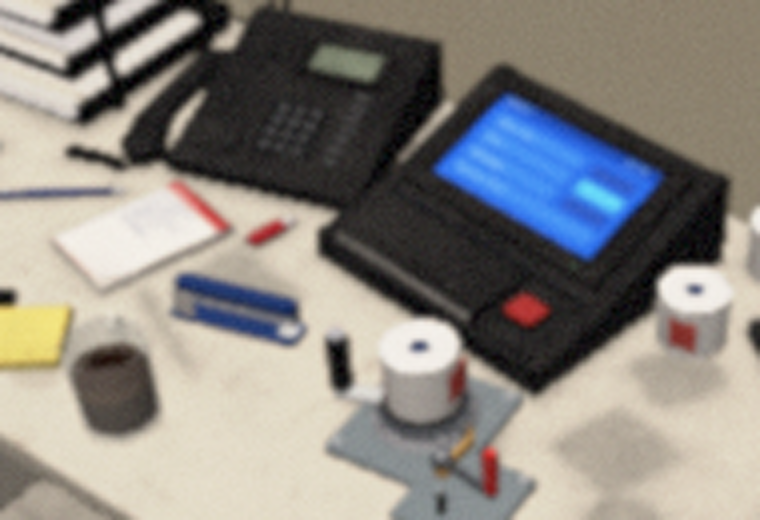

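Run:
```python
from rig import arm
from h import *
sc=arm.get_image("scene");si=arm.get_image("side")
def tri(a,b):
    o1,d1=ray(sc,a);o2,d2=ray(si,b)
    t=np.linalg.lstsq(np.c_[d1,-d2],o2-o1,rcond=None)[0]; p,q=o1+t[0]*d1,o2+t[1]*d2; return ((p+q)/2).round(4),np.linalg.norm(p-q).round(4)
S=lambda u,v:(180+(u+.5)/5-.5,120+(v+.5)/5-.5)
T=lambda u,v:(190+(u+.5)/4-.5,110+(v+.5)/4-.5)
print("button",tri(S(612,345),T(527,310)))
print("screen BR",tri(S(636,250),T(588,258)))
print("screen TR",tri(S(638,108),T(662,172)))
print("top right corner",tri(S(692,70),T(727,185)))
print("stapler right end",tri(S(395,525),T(303,330)))
print("knee R",tri(S(688,300),T(598,285)))
for z in (0.,.04): print(at_z(si,T(535,390),z),at_z(sc,S(685,418),z))
```

```text
button (array([0.6697, 0.1767, 0.0401]), np.float64(0.001))
screen BR (array([0.7316, 0.1515, 0.0721]), np.float64(0.0029))
screen TR (array([0.8335, 0.1387, 0.1131]), np.float64(0.0025))
top right corner (array([0.878 , 0.0927, 0.0913]), np.float64(0.0035))
stapler right end (array([0.5545, 0.3525, 0.0077]), np.float64(0.0032))
knee R (array([0.6817, 0.1139, 0.0875]), np.float64(0.0106))
[0.62194074 0.13427721 0.        ] [ 6.21772714e-01  1.25999924e-01 -2.22044605e-16]
[0.58851914 0.10972823 0.04      ] [0.60167552 0.12750168 0.04      ]
```

Everything near the handle's path lies below 0.1 m, so a gripper at z≈0.056 clears it. Plan:
1. Push the knob with shut fingers, approaching from its far side. The tool's current yaw already puts the finger faces square to the push.
2. Grip the handle at the same yaw.

First I go over the pre-push point (0.509, 0.058).

Emit:
{"api": "servo_tool", "payload": {
  "moves": [
    {"dx": 20, "dy": -33, "dz": 0},
    {"dx": 20, "dy": -33, "dz": 0},
    {"dx": 20, "dy": -33, "dz": 0},
    {"dx": 20, "dy": -33, "dz": 0},
    {"dx": 20, "dy": -33, "dz": 0},
    {"dx": 20, "dy": -33, "dz": 0},
    {"dx": 20, "dy": -33, "dz": 0}
  ],
  "jaw": -1,
  "force": 20
}}

```text
invalid input
```

Emit:
{"api": "servo_tool", "payload": {
  "moves": [
    {"dx": 20, "dy": -33, "dz": 0, "yaw": 0},
    {"dx": 20, "dy": -33, "dz": 0, "yaw": 0},
    {"dx": 20, "dy": -33, "dz": 0, "yaw": 0},
    {"dx": 20, "dy": -33, "dz": 0, "yaw": 0},
    {"dx": 20, "dy": -33, "dz": 0, "yaw": 0},
    {"dx": 20, "dy": -33, "dz": 0, "yaw": 0},
    {"dx": 20, "dy": -33, "dz": 0, "yaw": 0}
  ],
  "jaw": -1,
  "force": 20
}}

```text
time: 1.13
tcp_pos: [0.3869, 0.2557, 0.2385]
ee_rot: [0.225, 0.974, 0.001, 0.0]
wrist_force: [1.0, 1.2, -0.2]
gripper_width: 0.0435
```

Rows need all four keys. I'll continue to the pre-push point.

Emit:
{"api": "servo_tool", "payload": {
  "moves": [
    {"dx": 20, "dy": -33, "dz": 0, "yaw": 0},
    {"dx": 20, "dy": -33, "dz": 0, "yaw": 0},
    {"dx": 20, "dy": -33, "dz": 0, "yaw": 0},
    {"dx": 20, "dy": -33, "dz": 0, "yaw": 0},
    {"dx": 20, "dy": -33, "dz": 0, "yaw": 0},
    {"dx": 20, "dy": -33, "dz": 0, "yaw": 0},
    {"dx": 0, "dy": 0, "dz": 0, "yaw": 0},
    {"dx": 0, "dy": 0, "dz": 0, "yaw": 0}
  ]
}}

```text
time: 1.8
tcp_pos: [0.5138, 0.0396, 0.2392]
ee_rot: [0.229, 0.974, 0.001, 0.002]
wrist_force: [-0.6, 0.6, 0.2]
gripper_width: 0.0006
```

Run:
```python
from rig import arm
from h import *
im=arm.get_image("wrist"); cv2.imwrite("pics/w1.png",im["color"][:,:,::-1])
print(proj(im,[[.4772,.0726,.082],[.5298,.1838,.097],[.4988,.2488,.098],[.4525,.1062,.036]]),arm.read_state()["tcp_pos"])
```

```text
[[331.53402705 136.6583997 ]
 [465.48911781 135.4946719 ]
 [526.33843937  68.96491544]
 [347.76384788  97.69010114]] [0.51378827 0.03989438 0.23918155]
```

View pics/w1.png

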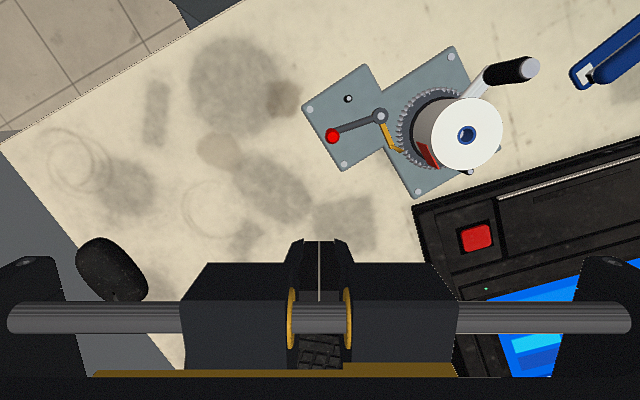

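Wrist view confirms the model: knob at (333,136) against a predicted (331.5,136.7), roll at (466,135), handle top at (530,67) against (526,69), lever stop at (348,98). I'll descend beside the knob on its far side.

Emit:
{"api": "servo_tool", "payload": {
  "moves": [
    {"dx": -1, "dy": 4, "dz": -35, "yaw": 0},
    {"dx": -1, "dy": 4, "dz": -35, "yaw": 0},
    {"dx": -1, "dy": 4, "dz": -35, "yaw": 0},
    {"dx": 0, "dy": 3, "dz": -35, "yaw": 0},
    {"dx": 0, "dy": 3, "dz": -30, "yaw": 0},
    {"dx": 0, "dy": 0, "dz": -15, "yaw": 0},
    {"dx": 0, "dy": 0, "dz": 0, "yaw": 0},
    {"dx": 0, "dy": 0, "dz": 0, "yaw": 0}
  ]
}}

```text
time: 2.52
tcp_pos: [0.5067, 0.0671, 0.0511]
ee_rot: [0.223, 0.975, 0.002, 0.006]
wrist_force: [0.0, -0.5, 0.1]
gripper_width: 0.0002
```

Run:
```python
from rig import arm
from h import *
s=arm.read_state();print(s["tcp_pos"],s["wrist_force"])
im=arm.get_image("wrist"); cv2.imwrite("pics/w2.png",im["color"][:,:,::-1])
```

```text
[0.50671073 0.06714946 0.05106791] [ 0.00088344 -0.48933001  0.11940061]
```

View pics/w2.png

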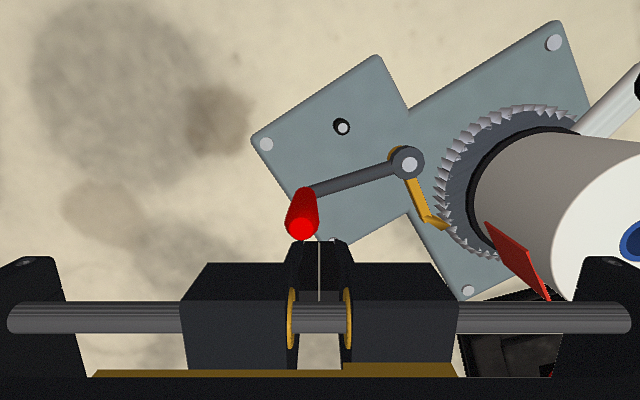

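The shut fingers are just behind the knob (knob at (300,225), fingertips at (320,245)). I'll push in small steps.

Emit:
{"api": "servo_tool", "payload": {
  "moves": [
    {"dx": -4, "dy": 0, "dz": 0, "yaw": 0},
    {"dx": -4, "dy": 0, "dz": 0, "yaw": 0},
    {"dx": -4, "dy": 0, "dz": 0, "yaw": 0},
    {"dx": -4, "dy": 0, "dz": 0, "yaw": 0},
    {"dx": -3, "dy": 1, "dz": 0, "yaw": 0},
    {"dx": -3, "dy": 1, "dz": 0, "yaw": 0}
  ]
}}

```text
time: 3.07
tcp_pos: [0.4867, 0.069, 0.0571]
ee_rot: [0.223, 0.975, 0.002, 0.014]
wrist_force: [3.1, -1.5, -2.4]
gripper_width: 0.0008
```

Emit:
{"api": "servo_tool", "payload": {
  "moves": [
    {"dx": -4, "dy": 2, "dz": -2, "yaw": 0},
    {"dx": -4, "dy": 2, "dz": -2, "yaw": 0},
    {"dx": -4, "dy": 2, "dz": -2, "yaw": 0},
    {"dx": -4, "dy": 2, "dz": -2, "yaw": 0}
  ]
}}

```text
time: 3.4
tcp_pos: [0.4721, 0.0768, 0.0506]
ee_rot: [0.223, 0.975, 0.003, 0.018]
wrist_force: [4.0, -3.2, 1.6]
gripper_width: 0.0005
```

Emit:
{"api": "servo_tool", "payload": {
  "moves": [
    {"dx": -3, "dy": 2, "dz": 0, "yaw": 0},
    {"dx": -3, "dy": 2, "dz": 0, "yaw": 0}
  ]
}}

```text
time: 3.57
tcp_pos: [0.4655, 0.0812, 0.0503]
ee_rot: [0.223, 0.975, 0.003, 0.018]
wrist_force: [4.4, -2.7, 2.0]
gripper_width: 0.0004
```

Run:
```python
from rig import arm
from h import *
s=arm.read_state();print(s["tcp_pos"],s["wrist_force"])
im=arm.get_image("wrist"); cv2.imwrite("pics/w3.png",im["color"][:,:,::-1])
```

```text
[0.46545634 0.08119897 0.05029442] [ 4.359686   -2.71173818  1.97612739]
```

View pics/w3.png

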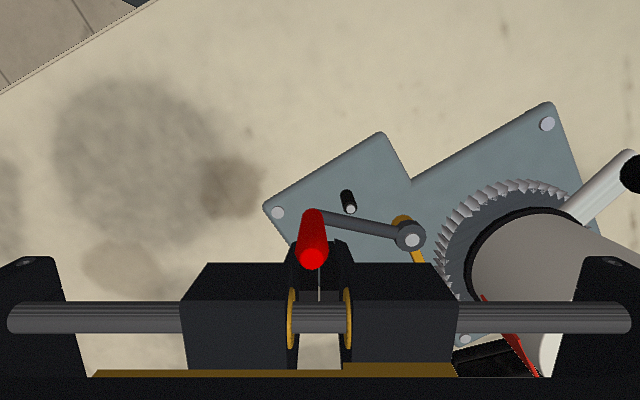

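The lever (edge near (345,218)) is closing on the stop post (348,200). From here I use smaller steps and watch the force.

Emit:
{"api": "servo_tool", "payload": {
  "moves": [
    {"dx": -1.5, "dy": 1, "dz": 0, "yaw": 0},
    {"dx": -1.5, "dy": 1, "dz": 0, "yaw": 0}
  ]
}}

```text
time: 3.78
tcp_pos: [0.4622, 0.0837, 0.0504]
ee_rot: [0.223, 0.975, 0.003, 0.019]
wrist_force: [8.6, -4.5, 0.3]
gripper_width: 0.0006
```

Emit:
{"api": "servo_tool", "payload": {
  "moves": [
    {"dx": -1.5, "dy": 1, "dz": 0, "yaw": 0}
  ]
}}

```text
time: 3.87
tcp_pos: [0.4621, 0.0844, 0.0506]
ee_rot: [0.223, 0.975, 0.003, 0.02]
wrist_force: [11.6, -5.3, -4.2]
gripper_width: 0.0002
```

Emit:
{"api": "servo_tool", "payload": {
  "moves": [
    {"dx": -1.5, "dy": 1, "dz": 0, "yaw": 0}
  ]
}}

```text
time: 3.95
tcp_pos: [0.4623, 0.0849, 0.0508]
ee_rot: [0.223, 0.975, 0.003, 0.023]
wrist_force: [11.6, -7.1, -5.6]
gripper_width: 0.0006
```

The lever is against its stop: position has stopped at 13 N, friction included. I'll back off.

Emit:
{"api": "servo_tool", "payload": {
  "moves": [
    {"dx": 5, "dy": -3, "dz": 0, "yaw": 0},
    {"dx": 8, "dy": -4, "dz": 0, "yaw": 0},
    {"dx": 8, "dy": -4, "dz": 0, "yaw": 0},
    {"dx": 0, "dy": 0, "dz": 30, "yaw": 0},
    {"dx": 0, "dy": 0, "dz": 35, "yaw": 0},
    {"dx": 0, "dy": 0, "dz": 35, "yaw": 0},
    {"dx": 0, "dy": 0, "dz": 20, "yaw": 0},
    {"dx": 0, "dy": 0, "dz": 0, "yaw": 0}
  ]
}}

```text
time: 4.62
tcp_pos: [0.4801, 0.0733, 0.1717]
ee_rot: [0.223, 0.975, 0.002, 0.012]
wrist_force: [1.0, 0.1, 1.3]
gripper_width: 0.0006
```

Run:
```python
from rig import arm
from h import *
s=arm.read_state();print(s["tcp_pos"],s["wrist_force"])
im=arm.get_image("wrist"); cv2.imwrite("pics/w4.png",im["color"][:,:,::-1])
c,sn=np.cos(.1058),np.sin(.1058)
for r in (.5,.6):
    a=np.arctan2(-56,-14)-r; x,y=-50+58*np.cos(a),-49+58*np.sin(a)
    print(r,proj(im,[.5298+(c*x-sn*y)/1e3,.1838+(sn*x+c*y)/1e3,.082]))
print(proj(im,[[.5298,.1838,.097],[.4988,.2488,.098],[.4525,.1062,.036]]))
```

```text
[0.48007713 0.07331645 0.17173821] [0.9686252  0.05136981 1.3050099 ]
0.5 [[312.41276158 164.6908751 ]]
0.6 [[314.15553206 157.4390644 ]]
[[477.38636022 204.09351744]
 [555.062628   128.24636096]
 [336.4786339  145.46398507]]
```

View pics/w4.png

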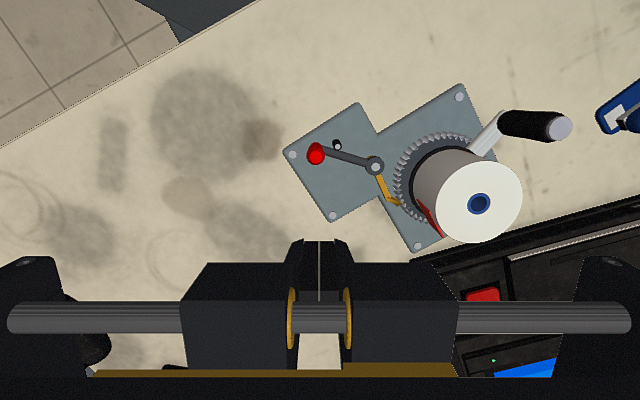

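Lever is fully over: knob at (316,154) against a predicted (314,157) for 0.6 rad, with the lever touching the post at (337,146). Next I refine the handle position from the wrist view.

Run:
```python
from rig import arm
from h import *
im=arm.get_image("wrist")
h=at_z(im,(560,127),.098); r=at_z(im,(479,203),.097); print(h,r,np.linalg.norm((h-r)[:2]),np.degrees(np.arctan2(*(h-r)[[1,0]])))
```

```text
[0.4981279  0.25098646 0.098     ] [0.52788343 0.18453543 0.097     ] 0.07280886169439571 114.1219461548991
```

Emit:
{"api": "servo_tool", "payload": {
  "moves": [
    {"dx": 4, "dy": 33, "dz": 0, "yaw": 0},
    {"dx": 4, "dy": 33, "dz": 0, "yaw": 0},
    {"dx": 4, "dy": 33, "dz": 0, "yaw": 0},
    {"dx": 4, "dy": 33, "dz": 0, "yaw": 0},
    {"dx": 2, "dy": 25, "dz": 0, "yaw": 0},
    {"dx": 0, "dy": 8, "dz": 0, "yaw": 0},
    {"dx": 0, "dy": 0, "dz": 0, "yaw": 0},
    {"dx": 0, "dy": 0, "dz": 0, "yaw": 0}
  ],
  "jaw": 0.25,
  "force": 40
}}

```text
time: 5.38
tcp_pos: [0.4916, 0.2427, 0.1524]
ee_rot: [0.225, 0.974, -0.004, -0.004]
wrist_force: [0.4, 0.2, -0.2]
gripper_width: 0.0518
```

Run:
```python
from rig import arm
from h import *
s=arm.read_state();print(s["tcp_pos"],s["gripper_width"])
im=arm.get_image("wrist"); cv2.imwrite("pics/w5.png",im["color"][:,:,::-1])
print(proj(im,[[.4985,.250,.098]]))
```

```text
[0.49164616 0.24268642 0.15237101] 0.05180038010584163
[[333.01731607 224.70578439]]
```

View pics/w5.png

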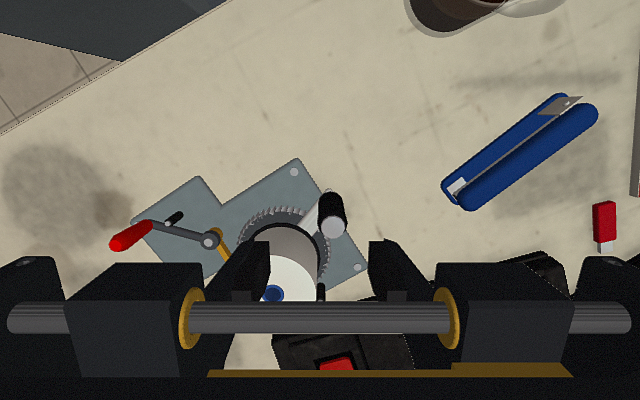

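Handle top is at (334,227) against a predicted (333,225), between the two fingers. I'll descend to the grasp height.

Emit:
{"api": "servo_tool", "payload": {
  "moves": [
    {"dx": 3, "dy": 4, "dz": -12, "yaw": 0},
    {"dx": 2, "dy": 2, "dz": -24, "yaw": 0},
    {"dx": 0, "dy": 0, "dz": -26, "yaw": 0},
    {"dx": 0, "dy": 0, "dz": -18, "yaw": 0},
    {"dx": 0, "dy": 0, "dz": -6, "yaw": 0},
    {"dx": 0, "dy": 0, "dz": 0, "yaw": 0}
  ]
}}

```text
time: 5.93
tcp_pos: [0.4977, 0.2421, 0.06]
ee_rot: [0.23, 0.973, -0.004, -0.004]
wrist_force: [0.2, -0.6, 0.8]
gripper_width: 0.0552
```

Run:
```python
from rig import arm
from h import *
s=arm.read_state();print(s["tcp_pos"],s["gripper_width"],s["wrist_force"])
im=arm.get_image("wrist"); cv2.imwrite("pics/w6.png",im["color"][:,:,::-1])
```

```text
[0.49767473 0.24209755 0.06002332] 0.05523222302105625 [ 0.24863288 -0.58368993  0.76761882]
```

View pics/w6.png

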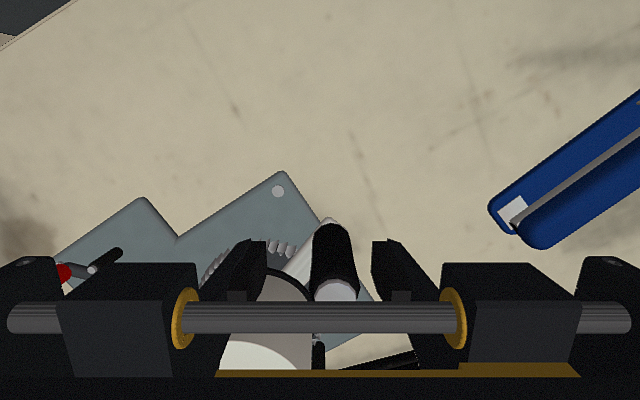

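Handle is between the fingers, about 7 mm off centre. I'll centre it and close.

Emit:
{"api": "servo_tool", "payload": {
  "moves": [
    {"dx": 1, "dy": 5, "dz": -2, "yaw": 0},
    {"dx": 0, "dy": 3, "dz": -2, "yaw": 0},
    {"dx": 0, "dy": 0, "dz": 0, "yaw": 0}
  ]
}}

```text
time: 6.23
tcp_pos: [0.5005, 0.2503, 0.0586]
ee_rot: [0.231, 0.973, -0.003, -0.002]
wrist_force: [0.2, 0.5, 0.2]
gripper_width: 0.0553
```

Emit:
{"api": "servo_tool", "payload": {
  "moves": [
    {"dx": 0, "dy": 0, "dz": 0, "yaw": 0},
    {"dx": 0, "dy": 0, "dz": 0, "yaw": 0},
    {"dx": 0, "dy": 0, "dz": 0, "yaw": 0},
    {"dx": 0, "dy": 0, "dz": 0, "yaw": 0}
  ],
  "jaw": -1,
  "force": 40
}}

```text
time: 6.57
tcp_pos: [0.5012, 0.2511, 0.0606]
ee_rot: [0.23, 0.973, -0.002, -0.001]
wrist_force: [-0.4, -0.3, 1.1]
gripper_width: 0.0303
```

Emit:
{"api": "servo_tool", "payload": {
  "moves": [
    {"dx": 0, "dy": 0, "dz": -1, "yaw": 0},
    {"dx": 0, "dy": 0, "dz": -1, "yaw": 0},
    {"dx": 0, "dy": 0, "dz": 0, "yaw": 0}
  ]
}}

```text
time: 6.82
tcp_pos: [0.4998, 0.2489, 0.0599]
ee_rot: [0.23, 0.973, -0.005, -0.002]
wrist_force: [-1.1, 2.6, -3.1]
gripper_width: 0.021
```

Run:
```python
from rig import arm
from h import *
s=arm.read_state();print(s["tcp_pos"],s["gripper_width"],s["wrist_force"],s["wrist_torque"])
im=arm.get_image("wrist"); cv2.imwrite("pics/w7.png",im["color"][:,:,::-1])
```

```text
[0.49978905 0.24894745 0.05993335] 0.0210336850171983 [-1.10989254  2.64297101 -3.07985219] [ 0.47509487  0.08540041 -0.04556235]
```

View pics/w7.png

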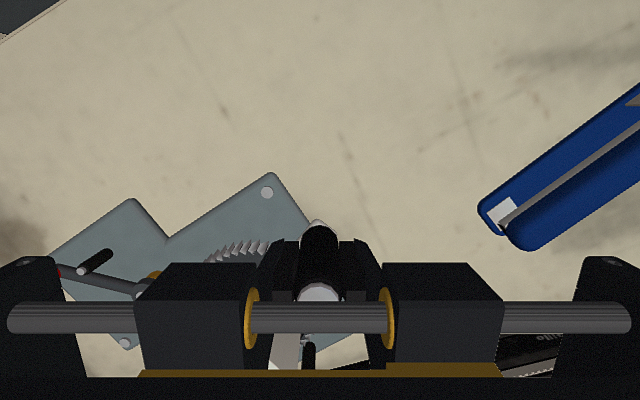

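Gripped (width 21 mm) with the TCP 71 mm from the axis at 114°, which fits. Next I turn it on counter-clockwise (direction about (-0.91,-0.41)) to take up the load.

Emit:
{"api": "servo_tool", "payload": {
  "moves": [
    {"dx": -1.5, "dy": -0.7, "dz": 0, "yaw": 0},
    {"dx": -1.5, "dy": -0.7, "dz": 0, "yaw": 0}
  ]
}}

```text
time: 7.03
tcp_pos: [0.4984, 0.2483, 0.06]
ee_rot: [0.23, 0.973, -0.003, 0.0]
wrist_force: [5.2, 3.8, -4.4]
gripper_width: 0.0207
```

Emit:
{"api": "servo_tool", "payload": {
  "moves": [
    {"dx": -1.5, "dy": -0.7, "dz": 0, "yaw": 0},
    {"dx": -1.5, "dy": -0.7, "dz": 0, "yaw": 0}
  ]
}}

```text
time: 7.2
tcp_pos: [0.4978, 0.248, 0.0599]
ee_rot: [0.23, 0.973, -0.001, 0.003]
wrist_force: [6.1, 4.3, -4.2]
gripper_width: 0.0214
```

Emit:
{"api": "servo_tool", "payload": {
  "moves": [
    {"dx": -2, "dy": -1, "dz": 0, "yaw": 0},
    {"dx": -2, "dy": -1, "dz": 0, "yaw": 0},
    {"dx": -2, "dy": -1, "dz": 0, "yaw": 0}
  ]
}}

```text
time: 7.45
tcp_pos: [0.4955, 0.2468, 0.06]
ee_rot: [0.231, 0.973, 0.003, 0.008]
wrist_force: [4.7, 3.1, -3.6]
gripper_width: 0.0208
```

Run:
```python
from rig import arm
from h import *
s=arm.read_state();print(s["tcp_pos"],s["gripper_width"],s["wrist_force"],s["wrist_torque"])
im=arm.get_image("wrist"); cv2.imwrite("pics/w8.png",im["color"][:,:,::-1])
```

```text
[0.49552605 0.24676378 0.05996855] 0.02079855077491196 [ 4.68942924  3.06973168 -3.58921189] [ 0.49808323 -0.69798564 -0.00589852]
```

View pics/w8.png

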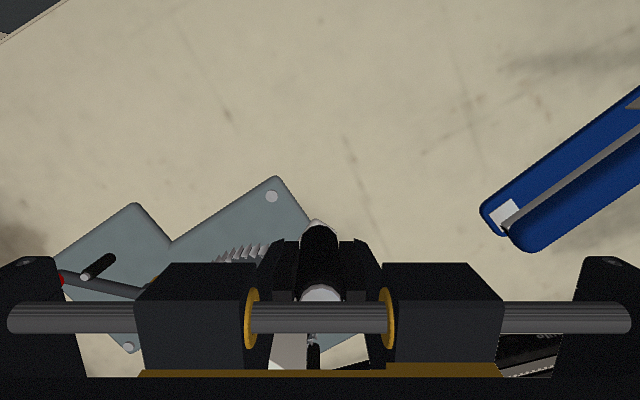

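Run:
```python
from rig import arm
from h import *
a=arm.get_image("side"); crop(a,255,175,80,75,8,"pics/si3.png");
```

```text
(no output)
```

View pics/si3.png

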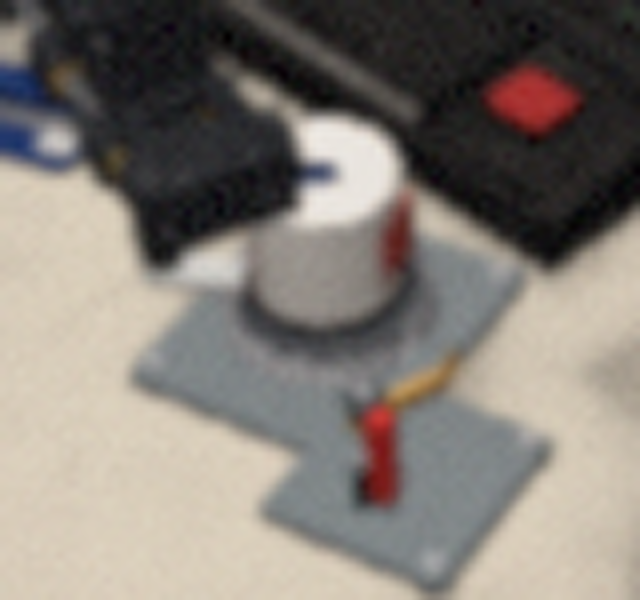

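The brass pawl has jumped clear of the wheel (tip now at (452,360)). I'm starting to ease the drum back along the arc at about 5 mm/row (0.8 rad/s).

Emit:
{"api": "servo_tool", "payload": {
  "moves": [
    {"dx": 3, "dy": 1.5, "dz": 0, "yaw": 0},
    {"dx": 4.5, "dy": 2, "dz": 0, "yaw": 0},
    {"dx": 4.6, "dy": 1.8, "dz": 0, "yaw": 0},
    {"dx": 4.7, "dy": 1.5, "dz": 0, "yaw": 0}
  ]
}}

```text
time: 7.88
tcp_pos: [0.514, 0.254, 0.0599]
ee_rot: [0.23, 0.973, 0.003, 0.008]
wrist_force: [1.9, -1.4, -0.8]
gripper_width: 0.0206
```

```bash
cat > st.py <<'E'
from rig import arm
import numpy as np
s=arm.read_state();p=s["tcp_pos"];d=p[:2]-[.529,.184];r=np.hypot(*d);a=np.arctan2(d[1],d[0])
t=np.array([np.sin(a),-np.cos(a)]);f=s["wrist_force"][:2]
print(s["time"],p.round(4),"r",r.round(4),"deg",np.degrees(a).round(1),"Fcw",(f@t).round(1),"Frad",(f@d/r).round(1),s["wrist_force"].round(1),"w",round(s["gripper_width"],4),"tilt",s["ee_rot"].round(3))
E
python3 st.py
```

```text
7.8833 [0.514  0.254  0.0599] r 0.0716 deg 102.1 Fcw 1.6 Frad -1.8 [ 1.9 -1.4 -0.8] w 0.0206 tilt [0.23  0.973 0.003 0.008]
```

The drum follows freely, with the spring carried in the hand. Continuing.

Emit:
{"api": "servo_tool", "payload": {
  "moves": [
    {"dx": 5, "dy": 0.8, "dz": 0, "yaw": 0},
    {"dx": 5, "dy": 0.4, "dz": 0, "yaw": 0},
    {"dx": 5, "dy": 0, "dz": 0, "yaw": 0},
    {"dx": 5, "dy": -0.3, "dz": 0, "yaw": 0},
    {"dx": 5, "dy": -0.7, "dz": 0, "yaw": 0}
  ]
}}

```text
time: 8.3
tcp_pos: [0.5418, 0.2549, 0.0599]
ee_rot: [0.23, 0.973, 0.003, 0.008]
wrist_force: [1.1, 0.6, 0.8]
gripper_width: 0.021
```

```bash
python3 st.py
```

```text
8.3 [0.5418 0.2549 0.0599] r 0.0721 deg 79.8 Fcw 0.9 Frad 0.8 [1.1 0.6 0.8] w 0.021 tilt [0.23  0.973 0.003 0.008]
```

Emit:
{"api": "servo_tool", "payload": {
  "moves": [
    {"dx": 4.9, "dy": -1.2, "dz": 0, "yaw": 0},
    {"dx": 4.8, "dy": -1.6, "dz": 0, "yaw": 0},
    {"dx": 4.7, "dy": -1.9, "dz": 0, "yaw": 0},
    {"dx": 4.5, "dy": -2.3, "dz": 0, "yaw": 0},
    {"dx": 4.3, "dy": -2.6, "dz": 0, "yaw": 0}
  ]
}}

```text
time: 8.72
tcp_pos: [0.5676, 0.2455, 0.0599]
ee_rot: [0.23, 0.973, 0.004, 0.008]
wrist_force: [1.3, 2.1, -0.2]
gripper_width: 0.0207
```

```bash
python3 st.py
```

```text
8.7167 [0.5676 0.2455 0.0599] r 0.0726 deg 57.9 Fcw -0.0 Frad 2.5 [ 1.3  2.1 -0.2] w 0.0207 tilt [0.23  0.973 0.004 0.008]
```

Emit:
{"api": "servo_tool", "payload": {
  "moves": [
    {"dx": 3.8, "dy": -2.5, "dz": 0, "yaw": 0},
    {"dx": 3.6, "dy": -2.8, "dz": 0, "yaw": 0},
    {"dx": 3.4, "dy": -3.0, "dz": 0, "yaw": 0},
    {"dx": 2.4, "dy": -2.6, "dz": 0, "yaw": 0}
  ]
}}

```text
time: 9.05
tcp_pos: [0.5827, 0.2334, 0.0599]
ee_rot: [0.23, 0.973, 0.004, 0.008]
wrist_force: [2.4, 3.5, -0.6]
gripper_width: 0.021
```

```bash
python3 st.py
```

```text
9.05 [0.5827 0.2334 0.0599] r 0.073 deg 42.6 Fcw -1.0 Frad 4.1 [ 2.4  3.5 -0.6] w 0.021 tilt [0.23  0.973 0.004 0.008]
```

Emit:
{"api": "servo_tool", "payload": {
  "moves": [
    {"dx": 2.5, "dy": -1.8, "dz": 0, "yaw": 0},
    {"dx": 2.3, "dy": -2.0, "dz": 0, "yaw": 0},
    {"dx": 2, "dy": -2.2, "dz": 0, "yaw": 0}
  ]
}}

```text
time: 9.3
tcp_pos: [0.5891, 0.2257, 0.0599]
ee_rot: [0.23, 0.973, 0.003, 0.007]
wrist_force: [-1.0, 2.0, 0.7]
gripper_width: 0.0204
```

```bash
python3 st.py
```

```text
9.3 [0.5891 0.2257 0.0599] r 0.0732 deg 34.7 Fcw -2.2 Frad 0.3 [-1.   2.   0.7] w 0.0204 tilt [0.23  0.973 0.003 0.007]
```

Close to home, about 10 mm left. Slower now, watching the force.

Emit:
{"api": "servo_tool", "payload": {
  "moves": [
    {"dx": 1.2, "dy": -1.6, "dz": 0, "yaw": 0},
    {"dx": 1.1, "dy": -1.7, "dz": 0, "yaw": 0}
  ]
}}

```text
time: 9.47
tcp_pos: [0.5916, 0.2219, 0.0599]
ee_rot: [0.231, 0.973, 0.003, 0.007]
wrist_force: [0.8, 2.5, 1.1]
gripper_width: 0.0208
```

```bash
python3 st.py
```

```text
9.4667 [0.5916 0.2219 0.0599] r 0.0732 deg 31.2 Fcw -1.7 Frad 2.0 [0.8 2.5 1.1] w 0.0208 tilt [0.231 0.973 0.003 0.007]
```

Emit:
{"api": "servo_tool", "payload": {
  "moves": [
    {"dx": 1, "dy": -1.6, "dz": 0, "yaw": 0},
    {"dx": 0.9, "dy": -1.6, "dz": 0, "yaw": 0}
  ]
}}

```text
time: 9.63
tcp_pos: [0.5937, 0.2185, 0.0599]
ee_rot: [0.23, 0.973, 0.003, 0.007]
wrist_force: [-0.8, 0.8, 1.5]
gripper_width: 0.0207
```

```bash
python3 st.py
```

```text
9.6333 [0.5937 0.2185 0.0599] r 0.0733 deg 28.1 Fcw -1.0 Frad -0.3 [-0.8  0.8  1.5] w 0.0207 tilt [0.23  0.973 0.003 0.007]
```

Emit:
{"api": "servo_tool", "payload": {
  "moves": [
    {"dx": 0.8, "dy": -1.6, "dz": 0, "yaw": 0}
  ]
}}

```text
time: 9.72
tcp_pos: [0.5946, 0.2168, 0.0599]
ee_rot: [0.23, 0.973, 0.003, 0.007]
wrist_force: [-0.1, 2.0, 1.2]
gripper_width: 0.0209
```

Emit:
{"api": "servo_tool", "payload": {
  "moves": [
    {"dx": 0.8, "dy": -1.6, "dz": 0, "yaw": 0}
  ]
}}

```text
time: 9.8
tcp_pos: [0.5954, 0.2153, 0.0599]
ee_rot: [0.23, 0.973, 0.003, 0.007]
wrist_force: [-1.7, 7.7, 2.3]
gripper_width: 0.0208
```

```bash
python3 st.py
```

```text
9.8 [0.5954 0.2153 0.0599] r 0.0734 deg 25.2 Fcw -7.7 Frad 1.7 [-1.7  7.7  2.3] w 0.0208 tilt [0.23  0.973 0.003 0.007]
```

Contact with the stop at 7.7 N. I'll hold with small steps.

Emit:
{"api": "servo_tool", "payload": {
  "moves": [
    {"dx": 0.3, "dy": -0.5, "dz": 0, "yaw": 0}
  ]
}}

```text
time: 9.88
tcp_pos: [0.5954, 0.2152, 0.0599]
ee_rot: [0.231, 0.973, 0.004, 0.006]
wrist_force: [-1.5, 6.7, 1.4]
gripper_width: 0.0207
```

Emit:
{"api": "servo_tool", "payload": {
  "moves": [
    {"dx": 0.3, "dy": -0.5, "dz": 0, "yaw": 0}
  ]
}}

```text
time: 9.97
tcp_pos: [0.5953, 0.2153, 0.0599]
ee_rot: [0.23, 0.973, 0.004, 0.006]
wrist_force: [-1.5, 5.0, 3.0]
gripper_width: 0.0212
```

```bash
python3 st.py
```

```text
9.9667 [0.5953 0.2153 0.0599] r 0.0733 deg 25.3 Fcw -5.2 Frad 0.8 [-1.5  5.   3. ] w 0.0212 tilt [0.23  0.973 0.004 0.006]
```

Emit:
{"api": "servo_tool", "payload": {
  "moves": [
    {"dx": 0.5, "dy": -1, "dz": 0, "yaw": 0}
  ]
}}

```text
time: 10.05
tcp_pos: [0.5954, 0.2152, 0.0599]
ee_rot: [0.23, 0.973, 0.005, 0.005]
wrist_force: [-2.0, 8.4, 2.3]
gripper_width: 0.0209
```

Emit:
{"api": "servo_tool", "payload": {
  "moves": [
    {"dx": 0.5, "dy": -1, "dz": 0, "yaw": 0}
  ]
}}

```text
time: 10.13
tcp_pos: [0.5953, 0.2152, 0.0599]
ee_rot: [0.23, 0.973, 0.006, 0.004]
wrist_force: [-2.5, 7.8, 2.6]
gripper_width: 0.0209
```

Emit:
{"api": "servo_tool", "payload": {
  "moves": [
    {"dx": 0.5, "dy": -1, "dz": 0, "yaw": 0}
  ]
}}

```text
time: 10.22
tcp_pos: [0.5953, 0.2152, 0.0599]
ee_rot: [0.23, 0.973, 0.006, 0.004]
wrist_force: [-2.0, 8.1, 1.7]
gripper_width: 0.0204
```

```bash
python3 st.py
```

```text
10.2167 [0.5953 0.2152 0.0599] r 0.0733 deg 25.2 Fcw -8.2 Frad 1.6 [-2.   8.1  1.7] w 0.0204 tilt [0.23  0.973 0.006 0.004]
```

Steady at 8 N. A few more rows at the same push, then a look.

Emit:
{"api": "servo_tool", "payload": {
  "moves": [
    {"dx": 0.5, "dy": -1, "dz": 0, "yaw": 0},
    {"dx": 0.5, "dy": -1, "dz": 0, "yaw": 0},
    {"dx": 0.5, "dy": -1, "dz": 0, "yaw": 0},
    {"dx": 0.5, "dy": -1, "dz": 0, "yaw": 0}
  ]
}}

```text
time: 10.55
tcp_pos: [0.5953, 0.2152, 0.0599]
ee_rot: [0.229, 0.973, 0.009, 0.001]
wrist_force: [-2.2, 6.9, 1.5]
gripper_width: 0.0208
```

```bash
python3 st.py
python3 - <<'E'
from rig import arm
from h import *
cv2.imwrite("pics/w9.png",arm.get_image("wrist")["color"][:,:,::-1])
crop(arm.get_image("side"),255,155,100,75,8,"pics/si4.png")
E
```

```text
10.55 [0.5953 0.2152 0.0599] r 0.0733 deg 25.2 Fcw -7.2 Frad 0.9 [-2.2  6.9  1.5] w 0.0208 tilt [0.229 0.973 0.009 0.001]
```

View pics/w9.png

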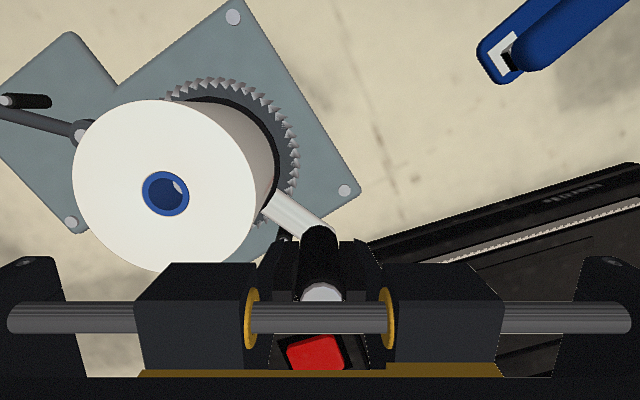

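View pics/si4.png

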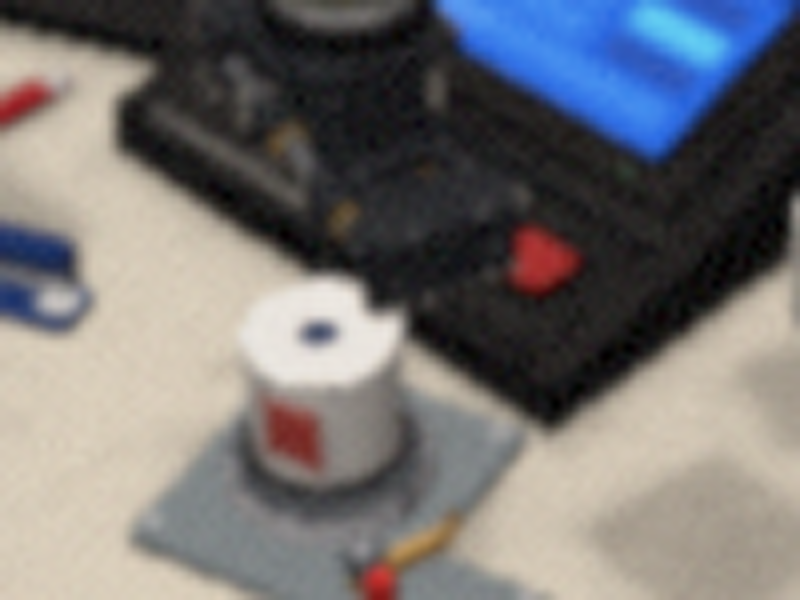

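The crank arm lies against the black post at (287,240), and the pawl and lever are unchanged. I'll relax the push, open the jaws and lift straight up.

Emit:
{"api": "servo_tool", "payload": {
  "moves": [
    {"dx": 0, "dy": 0, "dz": 0, "yaw": 0},
    {"dx": 0, "dy": 0, "dz": 0, "yaw": 0}
  ]
}}

```text
time: 10.82
tcp_pos: [0.5951, 0.2156, 0.0599]
ee_rot: [0.229, 0.973, 0.009, 0.001]
wrist_force: [0.9, 1.6, 1.8]
gripper_width: 0.0209
```

Emit:
{"api": "servo_tool", "payload": {
  "moves": [
    {"dx": 0, "dy": 0, "dz": 0, "yaw": 0},
    {"dx": 0, "dy": 0, "dz": 0, "yaw": 0},
    {"dx": 0, "dy": 0, "dz": 0, "yaw": 0},
    {"dx": 0, "dy": 0, "dz": 0, "yaw": 0}
  ],
  "jaw": 0.1
}}

```text
time: 11.15
tcp_pos: [0.5953, 0.2145, 0.0593]
ee_rot: [0.229, 0.973, 0.008, 0.001]
wrist_force: [0.1, 0.2, 0.2]
gripper_width: 0.0453
```

```bash
python3 st.py
python3 - <<'E'
from rig import arm
from h import *
cv2.imwrite("pics/w10.png",arm.get_image("wrist")["color"][:,:,::-1])
E
```

```text
11.15 [0.5953 0.2145 0.0593] r 0.0729 deg 24.7 Fcw -0.1 Frad 0.2 [0.1 0.2 0.2] w 0.0453 tilt [0.229 0.973 0.008 0.001]
```

View pics/w10.png

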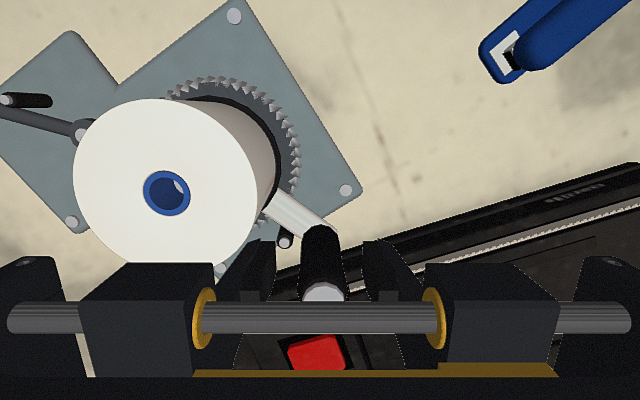

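The fingers are clear on both sides of the handle (318,260), and the arm still lies at the post (287,240). Lifting.

Emit:
{"api": "servo_tool", "payload": {
  "moves": [
    {"dx": 0, "dy": 0, "dz": 10, "yaw": 0},
    {"dx": 0, "dy": 0, "dz": 25, "yaw": 0},
    {"dx": 0, "dy": 0, "dz": 30, "yaw": 0},
    {"dx": 0, "dy": 0, "dz": 30, "yaw": 0},
    {"dx": -25, "dy": 0, "dz": 25, "yaw": 0},
    {"dx": -35, "dy": 0, "dz": 10, "yaw": 0},
    {"dx": -35, "dy": 0, "dz": 0, "yaw": 0},
    {"dx": 0, "dy": 0, "dz": 0, "yaw": 0}
  ]
}}

```text
time: 11.87
tcp_pos: [0.4959, 0.2126, 0.1978]
ee_rot: [0.23, 0.973, 0.008, 0.001]
wrist_force: [0.5, 0.3, 0.1]
gripper_width: 0.0486
```

```bash
python3 st.py
python3 - <<'E'
from rig import arm
from h import *
im=arm.get_image("wrist")
cv2.imwrite("pics/w11.png",im["color"][:,:,::-1])
crop(arm.get_image("side"),245,155,100,75,8,"pics/si5.png")
E
```

```text
11.8667 [0.4959 0.2126 0.1978] r 0.0437 deg 139.1 Fcw 0.5 Frad -0.2 [0.5 0.3 0.1] w 0.0486 tilt [0.23  0.973 0.008 0.001]
```

View pics/w11.png

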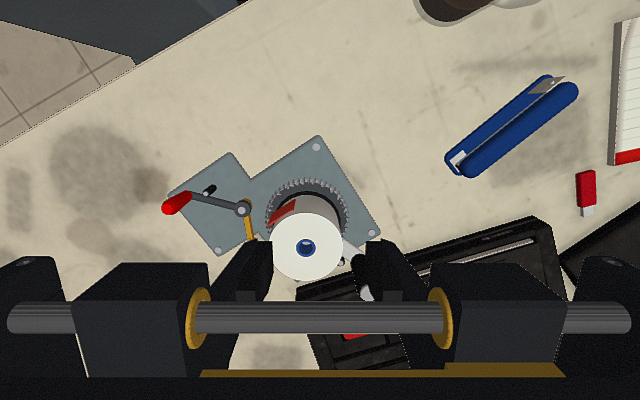

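View pics/si5.png

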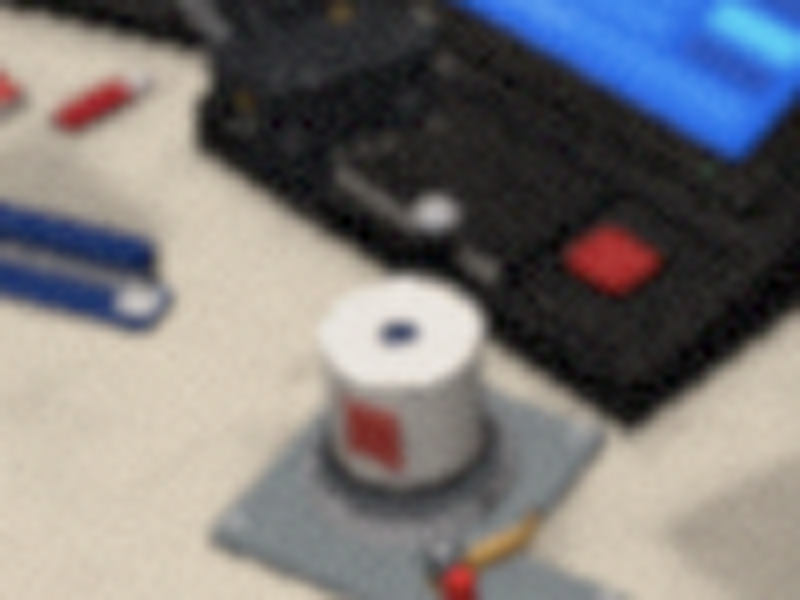

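Run:
```python
import cv2,numpy as np
a=[cv2.resize(cv2.imread(f"pics/w{i}.png")[180:280,230:330],None,fx=4,fy=4,interpolation=cv2.INTER_CUBIC) for i in (9,10)]
cv2.imwrite("pics/cmp.png",np.hstack(a))
```

```text
(no output)
```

View pics/cmp.png

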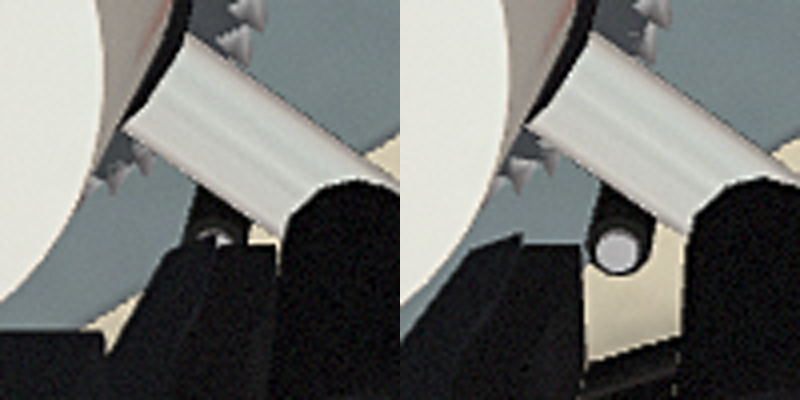

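Left is pressed, right is released: the arm lies on the post in both. I'll measure any rebound with sub-pixel patch shifts of wheel teeth and arm against the fixed plate and stop.

Run:
```python
import cv2,numpy as np
A,B=[cv2.imread(f"pics/w{i}.png",0) for i in (9,10)]
def sh(x,y,w,h,m=5):
    a=cv2.resize(A[y:y+h,x:x+w],None,fx=8,fy=8,interpolation=cv2.INTER_CUBIC)
    b=cv2.resize(B[y-m:y+h+m,x-m:x+w+m],None,fx=8,fy=8,interpolation=cv2.INTER_CUBIC)
    r=cv2.matchTemplate(b,a,cv2.TM_CCOEFF_NORMED);_,v,_,l=cv2.minMaxLoc(r); return (np.array(l)/8-m).round(2),round(v,3)
for n,p in {"bolt farR":(334,178,24,24),"bolt top":(222,5,24,24),"bolt left":(60,212,24,20),"pivot":(72,118,22,28),"teeth top":(195,76,40,22),"teeth right":(272,110,30,50),"hub(blue, roll top)":(138,166,56,54),"arm":(266,196,55,30),"handle top edge":(300,222,40,20)}.items(): print(n,*sh(*p))
```

```text
bolt farR [ 1.25 -0.25] 0.972
bolt top [ 1.12 -1.  ] 0.989
bolt left [ 0.75 -0.25] 0.982
pivot [ 0.62 -0.75] 0.992
teeth top [ 0.88 -1.12] 0.796
teeth right [ 1.12 -0.75] 0.958
hub(blue, roll top) [ 1.12 -0.5 ] 0.996
arm [ 1.38 -0.62] 0.988
handle top edge [ 1.5  -0.62] 0.992
```

Wheel and arm shifted with the fixed plate to within about 0.3 px (0.2 mm), so there was no rebound. The lever is still over and the gripper is clear. Handing in.

Run:
```python
from rig import arm
s=arm.read_state();print(s["time"],s["wrist_force"],abs(s["joint_vel"]).max())
print(arm.sign_off())
```

```text
11.9667 [1.42413578 0.12369712 0.63784885] 0.049004701561925094
the job is handed in; nothing more can be done
None
```

The winder's tension is off: the lever is fully over, the drum is home at its stop, and I handed the job in at 12.0 s. The rig gave no verdict, so what follows is from my own readings.

- **Lever:** I pushed it over until it met its stop. The push peaked at about 14.7 N overall, some 13.6 N of it horizontal and including the 4 to 5 N of friction. That is slightly above the advised 13 N at the knob. I backed off then, and the picture matched the 0.6 rad end position with the lever on its post.
- **Drum:** I gripped the handle and turned it on about 5 mm, and the side camera showed the pawl out of the teeth. I then eased the drum back at under about 1 rad/s with the grip held the whole way.
- **Seating:** I pressed the drum against its stop with 5 to 8.4 N at the handle for about 0.7 s.
- **Last checks:** Pictures taken pressed and just after letting go agreed to about 0.2 mm, so there was no visible rebound. The gripper was about 0.2 m above the desk and touching nothing. The stapler looked undisturbed in the last wrist picture. I did not measure the other bystanders again, but nothing came near them.
- **Disagreement:** The handle's measured radius drifted from 71 to 73 mm along the arc. I put this down to 1 to 2 mm of error in my estimate of the drum's axis; it caused up to 4 N of sideways force on the way.

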